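# Close the sleeve clamp

## Robot

A 6-joint arm with a two-finger parallel gripper is mounted at the origin on a cart in front of the work surface, level with it; the furniture and walls round the work are solid. World frame = base frame: x ahead of the robot, y to its left, z up, the work surface at z = 0. Lengths are in m, angles in rad, forces in N, time in s.
With the tool pointing down it reaches from about 0.35 to 1 m from the base axis. Payload 7.1 kg.
Tool frame: the origin (TCP) lies between the finger pads; the fingertips stand 22 mm ahead of it and the grasp point (between the pads) lies 3 mm ahead of it; x points along the fingers, y is the direction in which the jaws open and shut, and the axes are right-handed (so a half turn about x gives the same grasp; the last joint's range is limited). The gripper opens to 85 mm and grips with 20 to 120 N. Pads are 22 mm wide; open, the fingers measure 114 mm over their backs; the gripper's body (76 mm by 85 mm) begins 54 mm behind the grasp point. The pads swing forward as they close: fully open they stand 13 mm farther back than shut.
Start: joints at [-1.31, 0.423, 1.63, -0, 1.089, -0.019], TCP at [0.173, -0.601, 0.23] pointing down, gripper open.
Joint ranges: [-3, 3], [-0.9, 2.11], [0.09, 2.58], [-1.31, 4.45], [0.11, 2.69], [-2.54, 2.54]. Speed limits (rad/s): [2.39, 2.39, 3.01, 3.14, 3.14, 3.14].

## Interface

Orientations are given as a rotation vector (axis times angle).
In Python, from rig import manip gives the robot as it stands. The module is installed in compiled form; this text tells all that it offers. Calls block until the motion is done:
- manip.move_to(position, orientation): joint-space move of the TCP to a pose.
- manip.servo_line(position, orientation=None, rate=0.15): straight line of the TCP; orientation=None keeps the orientation; rate is the mean speed in m/s.
- manip.set_joints(angles): joint-space move.
- manip.command_gripper(opening, f_grip=None): finger opening in m; f_grip is the grip in N (None keeps the last); returns when the fingers have stopped.
- manip.hold(seconds).
- manip.solve_ik(position, orientation): joint angles nearest the present ones, or None.
- manip.camera(name): name is "scene" or "top"; returns a dict with "image" (384x512x3 uint8, red, green, blue), "fx", "fy", "cx", "cy" (pixels), "cam_to_world" (4x4, takes a point from camera to world coordinates). Camera axes: x right, y down, z forward; pixel columns grow to the right and rows downward; lengths in m; the calibration is good to about 2 mm. A picture is of the moment at which its call begins. There is no depth.
A pose or a line that the arm cannot do raises manip.IKError and nothing moves.
- manip.sign_off(): hands the job in, once; it reports no verdict.
Readings, each from a call of its own:
- manip.get_time(): time.
- manip.get_joint_positions(): joint angles.
- manip.get_joint_vel(): joint speeds.
- manip.get_tau(): joint torques, N m.
- manip.get_position(): TCP position.
- manip.get_ee_rot(): TCP orientation.
- manip.get_contact_force(): force on the tool from outside, world axes, zero at the start.
- manip.get_torque(): the same for the moment, N m.
- manip.get_width(): finger opening in m.
Only numpy, scipy, OpenCV 4.12 (cv2) and the standard library are available. Lean on these libraries where they do the work, as an engineer would, in place of code of your own. Each camera call takes 0.05 s, during which the arm holds its last target. There are 200 camera calls.

## Task

Clamp the dark microphone sleeve that lies in the bench fixture: with a finger, push the standing strap over until it lies fully down across the sleeve, and only then push the cam lever over and down until it is fully home on top of the strap. Only push, nothing is to be lifted or carried: the sleeve stays lying in its cradle, and the things standing around the fixture are left where they are. Both strap and lever stay down when you move away.

Things in the scene. Friction and masses are not known exactly. Their poses are not given: they have to be found in the camera images.
- clamp: Clamp fixture screwed to the bench (fixed): aluminium base plate 90 (x) x 170 (y) x 10 mm. Origin: centre of the plate's underside, on the bench. Its y axis runs from the cam-lever post (y = -58 mm) to the strap's hinge tower (y = +50 mm); z up. Two grey U-shaped saddles at x = +-38 mm hold the sleeve along x. Hinge tower and lever post are 58 and 67 mm high; strap and lever move in the plane x = 0. The fixture may be turned up to 0.45 rad either way.
- strap_hinge (a point): Hinge axis of the strap, fixed on the clamp at (0, 50, 50) mm in its frame; the axis is parallel to the clamp's x.
- strap_end (a point): Middle of the free end of the strap (moves with it), 96 mm from the hinge axis. The strap is a flat steel bar 96 long, 28 wide (along x), 6 mm thick (3 mm either side of the line from hinge to end), with a rubber pad under its middle that comes to rest about 1 mm over the sleeve.
- strap (a joint): Strap angle in rad: 0 = fully down, level across the sleeve, pointing to the clamp's -y, its top face 53 mm above the bench (hard stop); 1.57 = straight up; more = leaning back to +y (2.05 at most). Starts between 1.6 and 1.95. A stiff hinge: it stays where it is left and needs about 2 to 3 N at 60 mm from the hinge.
- lever_pivot (a point): Pivot axis of the cam lever, fixed on the clamp at (0, -58, 60) mm in its frame; the axis is parallel to the clamp's x.
- lever_end (a point): Middle of the free end of the cam lever's black grip (moves with it), 66 mm from the pivot. The grip covers the outer 40 mm, is 20 mm wide (along x) and 11 mm thick.
- lever (a joint): Cam lever angle in rad: 0 = fully home, level on top of the strap, pointing to the clamp's +y, the grip's top about 67 mm above the bench (hard stop); 1.57 = straight up; more = leaning away from the strap to the clamp's -y (2.15 at most). Starts between 1.75 and 2.05. Stiff: it stays where it is left and needs about 2 to 4 N at 50 mm from the pivot.
- cradle (a point): Centre of the cradle's floor, 20 mm above the bench, at the clamp's x = y = 0: the sleeve's underside lies here.
- sleeve: The workpiece: dark grey round microphone sleeve, 115 mm long, 23 mm thick, loose, lying in the two saddles along the clamp's x, its top 43 mm above the bench. Origin: middle of its underside; its own y is its length.
- capsule: Bystander: black and copper microphone capsule, 39 x 44 x 39 mm, beside the fixture on its -x side; origin under its centre.
- mount_ring: Bystander: chrome swivel ring, 32 mm wide, 28 mm high, beside the fixture on its +x side; origin under its centre.
- driver: Bystander: small screwdriver with a black and yellow handle, 140 mm long, 15 mm high, lying beside the fixture on its -x side; origin under its centre, y along it.
- end_cap: Bystander: black knurled cap, 34 mm wide, 12 mm high, beside the fixture on its +x side; origin under its centre.
- tape: Bystander: tape roll lying flat, 63 mm wide, 19 mm high, behind the fixture; origin under its centre.
- steel_tube: Bystander: steel tube standing upright, 17 mm thick, 64 mm high, behind the fixture; origin under its centre.
- pliers: Bystander: pliers lying flat, 45 x 102 x 9 mm, to the right of the fixture; origin under their centre.
Mind the look-alikes: they are no part of the job. Of the things like the clamp, leave any that is blue; of the rest the larger one is meant.

How it is judged:
By the outcome, as a careful person would: the job done as asked, in the order asked, and still so for the second after the job is handed in, with the robot touching nothing.
It also fails if it takes over 48 s, if anything falls off the work surface, if the arm or the gripper's body presses on something with over 40 N, if the wrist force passes 120 N, or if a joint passes its speed limit or range.

## Working session

There is one attempt and no reset: what is moved stays moved. The work goes in short steps, each a Python script; the robot and the scene stay as the last script left them, time stands still between calls to the robot, and variables do not carry over. Pictures are saved under pics/ and viewed, about 8 in all and at most 12, crops included, and the job is handed in when it is done.

```bash
mkdir -p pics
python3 - <<'E'
from rig import manip
import cv2,numpy as np,pickle
for n in("scene","top"):
    c=manip.camera(n);cv2.imwrite(f"pics/{n}0.png",cv2.resize(c["image"][:,:,::-1],(800,600),interpolation=cv2.INTER_CUBIC))
    pickle.dump(c,open(n+"0.pkl","wb"))
    print(n,c["fx"],c["fy"],c["cx"],c["cy"],c["cam_to_world"].round(3).tolist())
print(manip.get_time(),manip.get_ee_rot())
E
```

```text
scene 455.7533735811675 455.7533735811675 250.5657852849298 191.04301376797062 [[-0.862, -0.262, 0.434, 0.05], [-0.507, 0.451, -0.735, 0.722], [-0.003, -0.853, -0.522, 0.713], [0.0, 0.0, 0.0, 1.0]]
top 346.8822381590553 346.8822381590553 258.5287640492822 195.63042392082946 [[-0.023, -0.987, 0.157, 0.47], [-0.999, 0.017, -0.034, -0.167], [0.031, -0.158, -0.987, 0.897], [0.0, 0.0, 0.0, 1.0]]
0.1 [ 2.07203941  0.29328621 -2.07230744]
```

View pics/scene0.png

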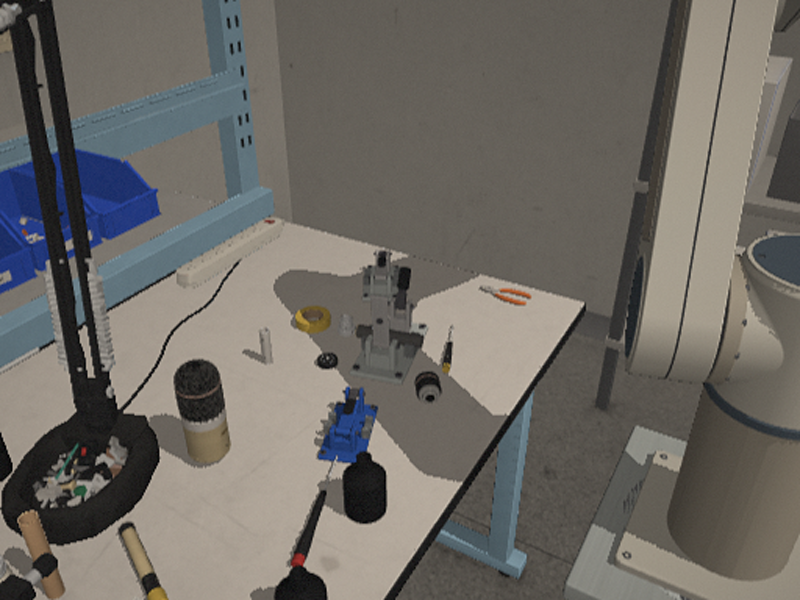

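View pics/top0.png

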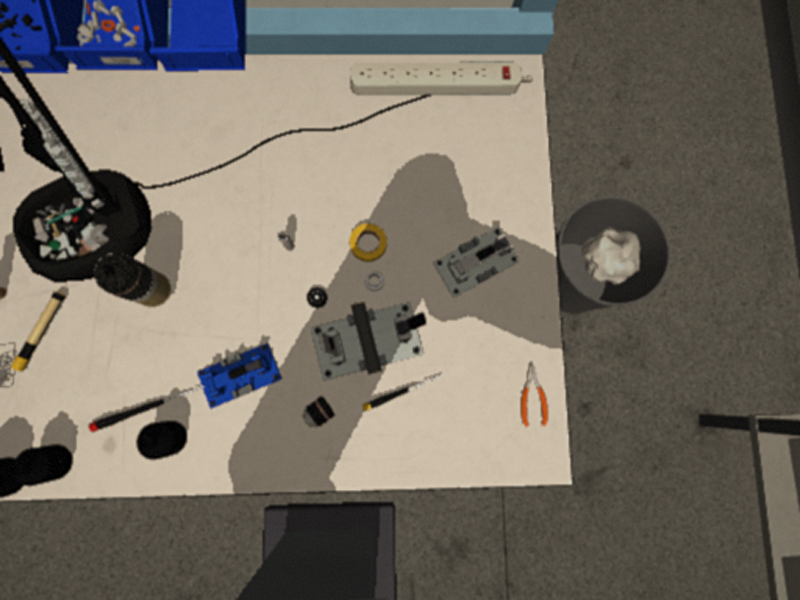

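The top view shows the target, the larger grey clamp, at about (368,340). Its lever is on the right (world -y) and its strap tower on the left. The smaller grey clamp at (477,260) and the blue one are decoys. Next I'll take close crops of both views.

```bash
cat > h.py <<'E'
import numpy as np,cv2,pickle
def ray(c,u,v):
    M=c["cam_to_world"];d=M[:3,:3]@np.array([(u-c["cx"])/c["fx"],(v-c["cy"])/c["fy"],1]);return M[:3,3],d
def onz(c,u,v,z):
    o,d=ray(c,u,v);return o+d*(z-o[2])/d[2]
def proj(c,P):
    M=c["cam_to_world"];p=M[:3,:3].T@(np.asarray(P)-M[:3,3]);return np.array([c["fx"]*p[0]/p[2]+c["cx"],c["fy"]*p[1]/p[2]+c["cy"]])
def crop(c,u,v,w,h,s): # crop origin u,v in native pixels
    return cv2.resize(c["image"][v:v+h,u:u+w,::-1],None,fx=s,fy=s,interpolation=cv2.INTER_CUBIC)
E
python3 - <<'E'
from h import *
t=pickle.load(open("top0.pkl","rb"));s=pickle.load(open("scene0.pkl","rb"))
a=crop(t,190,182,90,70,6.0);b=crop(s,215,150,75,100,6.0)
im=np.zeros((600,800,3),np.uint8)
a=cv2.resize(a,(450,350));b=cv2.resize(b,(345,460))
im[:350,:450]=a;im[:460,455:]=b
im=cv2.convertScaleAbs(im,alpha=1.5)
cv2.imwrite("pics/c0.png",im)
E
```

```text
(no output)
```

View pics/c0.png

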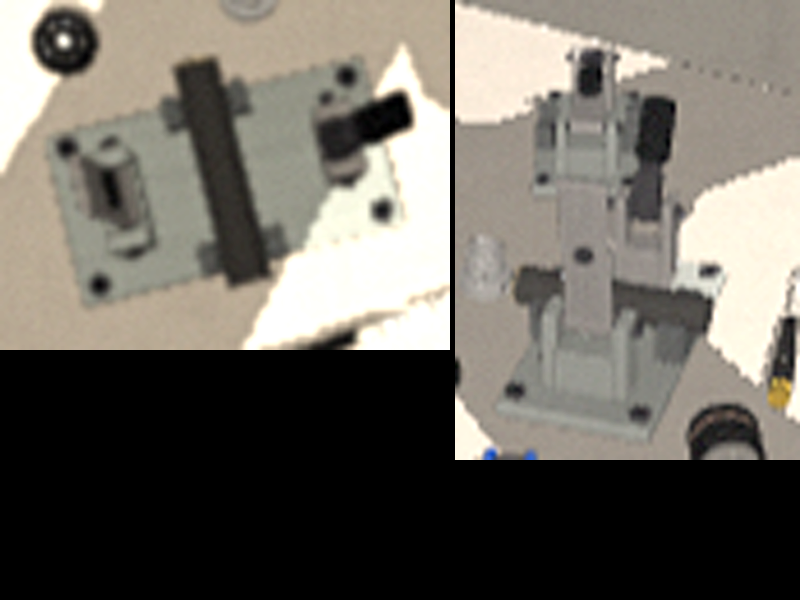

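The crop shows the plate's four screws in the top view, at crop pixels (67,147), (347,75), (382,208) and (100,284). The strap stands nearly upright in the scene view, and the lever leans to -y. I'll compute the pose from these.

Run:
```python
from h import *
t=pickle.load(open("top0.pkl","rb"));s=pickle.load(open("scene0.pkl","rb"))
A=[onz(t,190+u/5,182+v/5,.011)[:2] for u,v in [(67,147),(347,75),(382,208),(100,284)]]
A=np.array(A);print(A.round(4).tolist())
c=A.mean(0);y=(A[0]+A[3]-A[1]-A[2]);yaw=np.arctan2(-y[0],y[1]);x=(A[0]+A[1]-A[2]-A[3])
print("c",c,"yaw",yaw,np.arctan2(x[1],x[0]),np.linalg.norm(y)/2,np.linalg.norm(x)/2)
for u,v in [(61,390),(185,414),(253,270)]:print(onz(s,215+u/4.6,150+v/4.6,.011).round(4))
R=np.array([[np.cos(yaw),-np.sin(yaw),0],[np.sin(yaw),np.cos(yaw),0],[0,0,1]]);C=np.r_[c,0]
f=lambda p:C+R@np.array(p)/1000
def tw(p):u,v=proj(t,f(p));return ((u-190)*5,(v-182)*5)
def sc(p):u,v=proj(s,f(p));return ((u-215)*4.6+455,(v-150)*4.6)
for q in np.arange(1.6,2.0,.1):
  p=(0,50-96*np.cos(q),50+96*np.sin(q));print("strap",q.round(2),np.round(tw(p)),np.round(sc(p)))
for q in np.arange(1.75,2.1,.1):
  p=(0,-58+66*np.cos(q),60+66*np.sin(q));print("lev",q.round(2),np.round(tw(p)),np.round(sc(p)))
for p in [(57,0,31),(-57,0,31)]:print("sl",np.round(tw(p)),np.round(sc(p)))
from rig import manip
print(R.tolist(),C.tolist())
```

```text
[[0.5728, -0.0558], [0.6075, -0.1998], [0.5383, -0.2161], [0.5029, -0.0725]]
c [ 0.55535416 -0.13606817] yaw 0.2392766491757652 0.23350457131126537 0.14805303797573582 0.07145780923565274
[ 0.5735 -0.0527  0.011 ]
[ 0.5032 -0.0686  0.011 ]
[ 0.5385 -0.2119  0.011 ]
strap 1.6 [ 95. 179.] [591. 170.]
strap 1.7 [ 74. 185.] [585. 180.]
strap 1.8 [ 53. 191.] [580. 192.]
strap 1.9 [ 33. 197.] [575. 205.]
lev 1.75 [366. 114.] [654.  97.]
lev 1.85 [380. 111.] [657.  94.]
lev 1.95 [393. 108.] [660.  92.]
lev 2.05 [405. 105.] [663.  91.]
sl [195.  65.] [526. 280.]
sl [252. 285.] [716. 312.]
[[0.9715096631080953, -0.23699994617635503, 0.0], [0.23699994617635503, 0.9715096631080953, 0.0], [0.0, 0.0, 1.0]] [0.5553541570763447, -0.136068166028425, 0.0]
```

```bash
cat >> h.py <<'E'
yaw=.237
Rc=np.array([[np.cos(yaw),-np.sin(yaw),0],[np.sin(yaw),np.cos(yaw),0],[0,0,1]]);C=np.array([.5553,-.1350,0])
f=lambda x,y,z:C+Rc@(np.array([x,y,z])/1000)   # clamp mm -> world
inv=lambda P:Rc.T@(np.asarray(P)-C)*1000
from scipy.spatial.transform import Rotation as Ro
def ori(sgn):
    x=np.array([0,0,-1.]);y=sgn*Rc[:,0];return Ro.from_matrix(np.c_[x,y,np.cross(x,y)]).as_rotvec()
tip=lambda x,y,z:f(x,y,z+22)   # TCP for wanted fingertip centre
E
python3 - <<'E'
from h import *
t=pickle.load(open("top0.pkl","rb"));s=pickle.load(open("scene0.pkl","rb"))
for u,v,z in [(433,262,.008),(495,225,.008),(520,262,.008),(455,297,.008),(513,240,.09),(480,258,.03)]: print("decoy",inv(onz(t,u/1.5625,v/1.5625,z)).round())
# decoy top in scene: crop px (592,50)
for z in (.05,.08,.11):print(inv(onz(s,215+(592-455)/4.6,150+50/4.6,z)).round())
from rig import manip
for sg in(1,-1):
  for p in [(0,100,100),(0,-10,53),(0,-115,95),(0,-8,66)]:print(sg,np.round(manip.solve_ik(tip(*p),ori(sg)),2))
print(manip.get_joint_positions(), manip.get_contact_force())
E
```

```text
decoy [ 100. -141.    8.]
decoy [ 136. -261.    8.]
decoy [  63. -284.    8.]
decoy [  33. -161.    8.]
decoy [  85. -258.   90.]
decoy [  82. -215.   30.]
[  96. -252.   50.]
[  78. -197.   80.]
[  61. -143.  110.]
1 [-0.09  0.45  1.91 -0.    0.79 -0.33]
1 [-0.27  0.57  1.83 -0.    0.74 -0.51]
1 [-0.42  0.57  1.68 -0.    0.89 -0.66]
1 [-0.27  0.55  1.82 -0.    0.77 -0.51]Traceback (most recent call last):
  File "<stdin>", line 8, in <module>
    return _wrapfunc(a, 'round', decimals=decimals, out=out)
    return _wrapit(obj, method, *args, **kwds)
    result = getattr(arr, method)(*args, **kwds)
TypeError: unsupported operand type(s) for *: 'NoneType' and 'float'
```

```bash
cat > push1.py <<'E'
from h import *
from rig import manip
o=ori(1)
def st(l):print(l,round(manip.get_time(),2),inv(manip.get_position()).round(1)-[0,0,22],manip.get_contact_force().round(1))
manip.command_gripper(0.0,40)
manip.move_to([.35,-.4,.32],o)
manip.move_to(tip(0,118,190),o);st("above")
manip.servo_line(tip(0,118,105),rate=.2);st("down")
def K(q,r,p,t,s): # s=-1 strap, +1 lever ; fingertip centre in clamp yz
    y=p[0]+s*r*np.cos(q)-s*t*np.sin(q); z=p[1]+r*np.sin(q)+t*np.cos(q); return y-s*11,z
manip.servo_line(tip(0,75,105),rate=.12);st("contact")
for q in np.linspace(1.5,0.0,11):
    y,z=K(q,60,(50,50),3,-1);manip.servo_line(tip(0,y,z),rate=.1)
    F=manip.get_contact_force()
    st(f"q{q:.2f}")
    if np.linalg.norm(F)>35:print("STOP");break
c=manip.camera("scene");pickle.dump(c,open("scene1.pkl","wb"));cv2.imwrite("pics/s1.png",cv2.convertScaleAbs(crop(c,170,90,170,170,3.5),alpha=1.4))
E
python3 push1.py
```

```text
above 3.55 [ -0.  117.1 190.2] [-0.5  0.6 -0.5]
down 4.12 [  0.3 117.3 105.5] [ 0.9  0.1 -0.3]
contact 4.63 [  0.2  74.7 105.6] [-0.6  0.6 -0.6]
q1.50 4.94 [  0.3  59.5 110.4] [-1.4  0.6 -0.4]
q1.35 5.19 [ -0.   50.5 109. ] [-0.4 -0.4  0.4]
q1.20 5.44 [-1.000e-01  4.160e+01  1.067e+02] [-0.6  0.5 -0.1]
q1.05 5.69 [-1.000e-01  3.330e+01  1.033e+02] [-0.9 -0.1 -0.9]
q0.90 5.94 [-0.1 25.7 98.5] [0.6 0.6 0.6]
q0.75 6.19 [-0.2 18.9 92.6] [-0.4 -0.2  0.4]
q0.60 6.44 [-0.3 13.  85.8] [-0.5  0.7 -0.3]
q0.45 6.69 [-0.3  8.2 78.2] [-0.3 -0.2 -0.6]
q0.30 6.94 [-0.4  4.6 70. ] [-0.6  0.4 -0.1]
q0.15 7.19 [-0.4  2.3 61.2] [ 0.3 -0.   0.2]
q0.00 7.44 [-0.4  1.2 52.4] [ 0.1  0.7 -0.3]
```

View pics/s1.png

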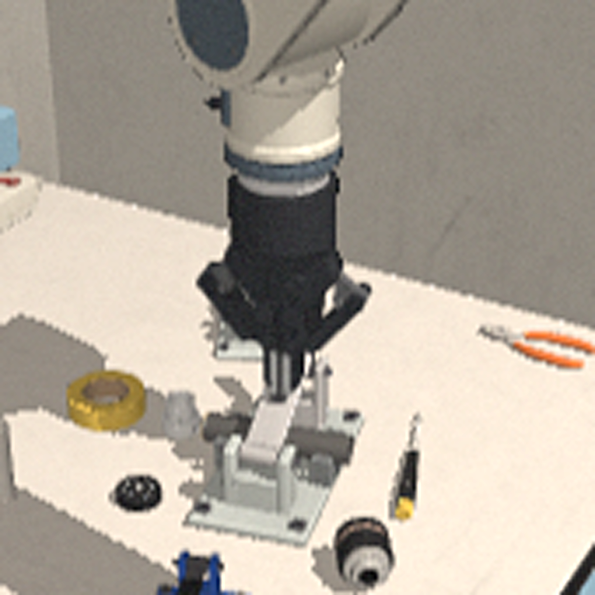

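The strap has moved over, with the fingertip at about (278,385), but there's no contact force yet. I'll press on down in small steps until the hard stop shows up in the force.

Run:
```python
from h import *
from rig import manip
def st(l):print(l,round(manip.get_time(),2),inv(manip.get_position()).round(1)-[0,0,22],manip.get_contact_force().round(1))
for z in np.arange(50,30,-1.5):
    manip.servo_line(tip(0,0,z),rate=.03);st(z)
    if np.linalg.norm(manip.get_contact_force())>12:break
for n in("scene","top"):
    c=manip.camera(n);pickle.dump(c,open(n+"1.pkl","wb"))
    if n=="scene":cv2.imwrite("pics/s2.png",cv2.convertScaleAbs(crop(c,215,170,75,80,7.5),alpha=1.4))
```

```text
50.0 7.75 [-0.  -0.  49.9] [ 0.9  0.1 -0.2]
48.5 8.0 [ 0.1 -0.  48.5] [-1.  -0.3 -0.3]
47.0 8.25 [ 0.   0.  46.9] [ 0.  -0.1  0.4]
45.5 8.5 [-0.   0.  45.4] [ 0.6  1.1 -0.6]
44.0 8.75 [-0.1  0.1 43.9] [-0.5  0.5  0.4]
42.5 9.0 [-0.1  0.  42.4] [-0.5  0.1  0.3]
41.0 9.25 [-0.1  0.1 40.9] [0.1 0.7 0.7]
39.5 9.5 [-0.1  0.  39.4] [ 0.4  0.2 -1.1]
38.0 9.75 [-0.1  0.1 37.9] [ 0.4  0.3 -0. ]
36.5 10.0 [-0.   0.  36.4] [-0.6 -0.6  0.3]
35.0 10.25 [-0.1  0.1 34.9] [-0.1  0.4  0.8]
33.5 10.5 [-0.1  0.1 33.4] [-0.  -0.4 -0.4]
32.0 10.75 [-0.   0.  31.9] [ 0.3 -0.1 -0. ]
30.5 11.0 [-0.1  0.1 30.4] [ 0.5 -0.3  1.4]
```

View pics/s2.png

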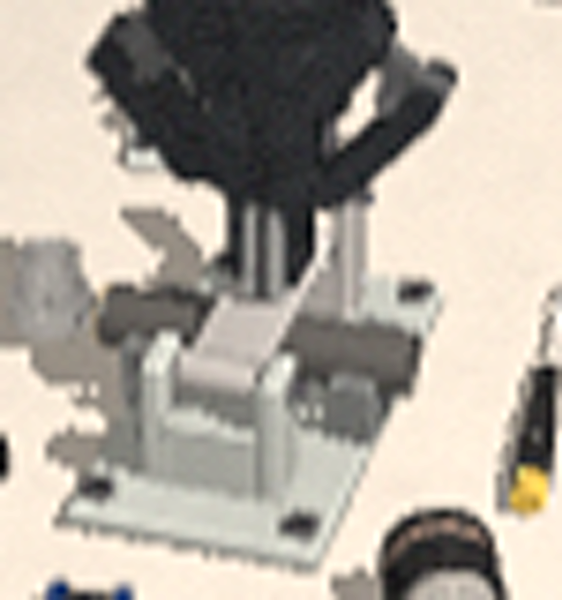

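Run:
```python
from h import *
from rig import manip
s=pickle.load(open("scene1.pkl","rb"))
k=lambda p:np.round((proj(s,f(*p))-[215,170])*7.5)
for q in(0,.2,.4,.6):print(q,[k((x,50-96*np.cos(q)+3*np.sin(q),50+96*np.sin(q)+3*np.cos(q))) for x in(-14,14)])
print("hinge",k((-14,50,53)),k((14,50,53)))
for z in(30,43,53,65):print("tip",z,[k((x,11,z)) for x in(-14,14)])
print("sleeve",k((57,0,31)),k((-57,0,31)));print("lever",[k((0,-58+66*np.cos(a),60+66*np.sin(a))) for a in (2.05,1.5,1.)], "post",k((0,-58,67)))
print(manip.get_width(),manip.get_tau().round(1),manip.get_ee_rot(),ori(1))
```

```text
0 [array([342., 221.]), array([268., 209.])]
0.2 [array([341., 179.]), array([265., 167.])]
0.4 [array([336., 144.]), array([260., 132.])]
0.6 [array([329., 117.]), array([252., 106.])]
hinge [265. 368.] [185. 354.]
tip 30 [array([297., 360.]), array([221., 347.])]
tip 43 [array([297., 329.]), array([220., 316.])]
tip 53 [array([297., 305.]), array([220., 293.])]
tip 65 [array([297., 276.]), array([220., 264.])]
sleeve [115. 308.] [425. 361.]
lever [array([339.,   0.]), array([311.,  28.]), array([286.,  97.])] post [314. 165.]
-3.938508181138588e-05 [ -0.  -56.1 -18.1  -0.   -0.   -0. ] [ 1.03281032  1.31232633 -1.03294369] [ 1.03285218  1.31202852 -1.03285218]
```

The strap now looks nearly level, with its end corner at (325,225). The fingertip shows at about (265,298), which is z≈53, so the closed tip is some 20 mm higher than the nominal 22 mm offset would put it. I'll keep descending, guarded by the force reading.

Run:
```python
from h import *
from rig import manip
def st(l):print(l,round(manip.get_time(),2),inv(manip.get_position()).round(1)-[0,0,22],manip.get_contact_force().round(1))
for z in np.arange(29.5,14,-1):
    manip.servo_line(tip(0,0,z),rate=.03);st(z)
    if np.linalg.norm(manip.get_contact_force())>8:break
c=manip.camera("scene");pickle.dump(c,open("scene2.pkl","wb"))
cv2.imwrite("pics/s3.png",cv2.convertScaleAbs(crop(c,215,170,75,80,7.5),alpha=1.4))
```

```text
29.5 11.35 [ 0.1 -0.  29.8] [-1.   0.2  5. ]
28.5 11.6 [ 0.1 -0.1 29.7] [-3.9  1.3 14.4]
```

View pics/s3.png

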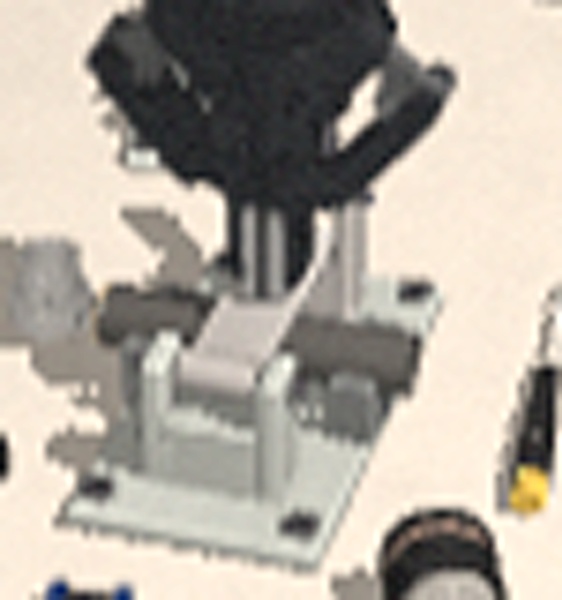

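The hard stop is reached at about 14 N with no further travel, and the strap is level. The closed tip is effectively at the TCP (strap top at 53, TCP z≈52), so I'll use that offset for the lever. First one firmer press, then retreat.

```bash
cat > push2.py <<'E'
from h import *
from rig import manip
tip=lambda x,y,z:f(x,y,z-1)
o=ori(1)
def st(l):print(l,round(manip.get_time(),2),inv(manip.get_position()).round(1)+[0,0,1],manip.get_contact_force().round(1))
manip.servo_line(tip(0,0,50.5),rate=.03);st("press")
manip.servo_line(tip(0,5,185),rate=.25)
manip.servo_line(tip(0,-130,185),rate=.25);st("over")
c=manip.camera("scene");pickle.dump(c,open("scene3.pkl","wb"))
manip.servo_line(tip(0,-130,102),rate=.2);st("down")
manip.servo_line(tip(0,-82,102),rate=.1);st("side")
for q in np.linspace(1.5,0.1,10):
    y=-58+45*np.cos(q)-5.5*np.sin(q)-11;z=60+45*np.sin(q)+5.5*np.cos(q)
    manip.servo_line(tip(0,y,z),rate=.1);st(f"q{q:.2f}")
    if np.linalg.norm(manip.get_contact_force())>35:print("STOP");break
else:
  for z in np.arange(69,56,-1):
    manip.servo_line(tip(0,-22,z),rate=.03);st(z)
    if np.linalg.norm(manip.get_contact_force())>22:break
c=manip.camera("scene");pickle.dump(c,open("scene4.pkl","wb"))
b=[cv2.resize(crop(pickle.load(open(n,"rb")),200,140,100,110,4),(395,435)) for n in("scene3.pkl","scene4.pkl")]
cv2.imwrite("pics/s4.png",cv2.convertScaleAbs(np.hstack(b),alpha=1.4))
E
python3 push2.py
```

```text
press 11.9 [ 0.2 -0.1 52.5] [-6.6  0.8 22.3]
over 13.28 [  -0.9 -128.8  183.4] [-0.3  0.2 -0.5]
down 13.9 [   0.5 -129.5  102.5] [0.6 0.2 0.7]
side 14.53 [-1.00e-01 -8.13e+01  1.02e+02] [-0.2 -0.7 -0.3]
q1.50 14.79 [-1.000e-01 -7.090e+01  1.052e+02] [-0.5  1.2 -1.2]
q1.34 15.04 [-1.00e-01 -6.39e+01  1.05e+02] [ 0.5  0.2 -0.1]
q1.19 15.29 [-1.000e-01 -5.680e+01  1.037e+02] [-0.3 -0.8  0.2]
q1.03 15.54 [-1.000e-01 -5.000e+01  1.012e+02] [ 0.1 -0.4  1.3]
q0.88 15.79 [ -0.2 -43.9  97.8] [-0.   0.5  0.4]
q0.72 16.04 [ -0.3 -38.3  93.5] [-0.2  0.1 -0.2]
q0.57 16.29 [ -0.3 -33.5  88.3] [0.4 0.6 0.3]
q0.41 16.54 [ -0.3 -29.5  82.5] [-0.1  0.2 -0.4]
q0.26 16.79 [ -0.3 -26.5  76.1] [-0.6  0.2 -0.1]
q0.10 17.04 [ -0.3 -24.4  69.4] [0.5 0.4 0.2]
69 17.29 [ -0.1 -21.8  68.9] [ 0.1 -0.3 -0. ]
68 17.54 [ -0.1 -21.9  68. ] [-0.6  1.1  1. ]
67 17.79 [  0.  -21.9  67. ] [-0.6  0.8  1.6]
66 18.04 [  0.1 -22.   66.3] [-1.1  1.5  4.7]
65 18.29 [  0.1 -21.9  66.1] [-4.2  2.7 13.4]
64 18.54 [  0.2 -21.9  65.9] [-6.7  4.  22.4]
```

View pics/s4.png

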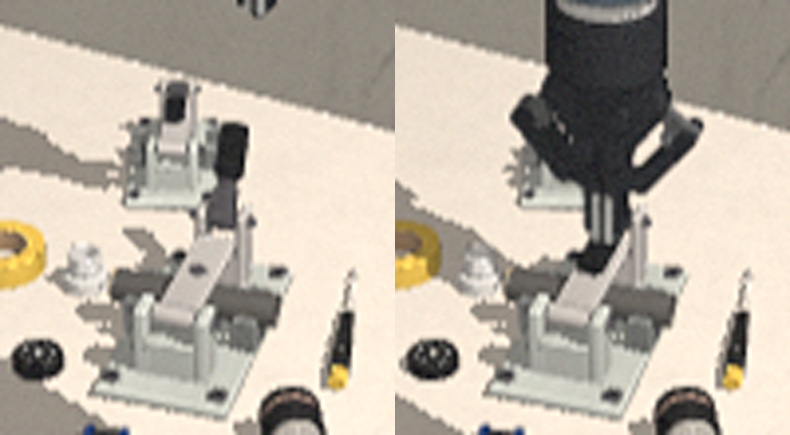

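The left crop shows the strap down with the lever still standing. In the right one the lever grip is pressed onto the strap at about (590,258), with a hard stop at z≈66. Next I'll retreat and check.

Run:
```python
from h import *
from rig import manip
manip.servo_line(f(0,-24,190),rate=.2)
manip.move_to([.35,-.45,.3],ori(1));manip.hold(.3)
cs=[manip.camera(n) for n in("scene","top")]
print(manip.get_time(),manip.get_contact_force().round(1))
b=[cv2.resize(crop(cs[0],200,150,100,100,4),(400,400)),cv2.resize(crop(cs[1],185,160,100,100,4),(400,400))]
s,t=cs
for a in(0,.15,.3):
  p=(0,-58+66*np.cos(a),60+66*np.sin(a));print("lever end",a,(proj(s,f(*p))-[200,150])*4,(proj(t,f(*p))-[185,160])*4+[400,0])
  p=(0,50-96*np.cos(a),50+96*np.sin(a));print("strap end",a,(proj(s,f(*p))-[200,150])*4,(proj(t,f(*p))-[185,160])*4+[400,0])
cv2.imwrite("pics/s5.png",cv2.convertScaleAbs(np.hstack(b),alpha=1.4))
```

```text
21.1833 [ 0.7 -0.4 -0.2]
lever end 0 [199.22488512 228.0407439 ] [582.22470763 226.04487191]
strap end 0 [222.5707133  198.16658139] [668.53161776 205.38112868]
lever end 0.15 [199.50433942 214.70165375] [582.62980463 224.10329832]
strap end 0.15 [222.18532223 180.97768788] [667.10975944 203.14055909]
lever end 0.3 [200.44941402 200.37449657] [585.47603488 221.5257702 ]
strap end 0.3 [220.89219042 165.56443719] [662.15600204 201.79042129]
```

View pics/s5.png

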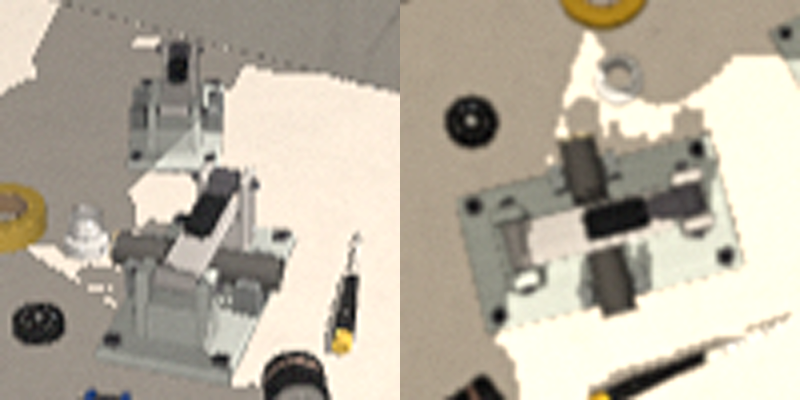

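The lever grip's end sits at about (198,228) in the scene view and (585,222) in the top view. That matches angle 0 (predicted (199,228) and (582,226)). The strap lies under it, and the sleeve and the bystanders in view are where they were.

```bash
python3 -c "
from rig import manip
manip.sign_off();print(manip.get_time())"
```

```text
the job is handed in; nothing more can be done
the job is handed in; nothing more can be done
```

The sleeve is clamped and the job is handed in, at about 21 s on the robot's clock. With the closed fingers I pushed the strap down to its hard stop first, then the cam lever down to its hard stop on top of it. I pressed each with about 23 N.

**Last checks:** after backing off, the lever's end matched its fully-home position in both camera views. The strap lay flat under it, and the sleeve was still in its cradle. The bystanders visible in the final crops had not moved; the pliers and steel tube were outside them, so I did not check those two. The force reading with the robot clear was near zero.

**What disagreed:**
- **Finger length:** the closed fingertips turned out to be about 22 mm shorter than the stated 22 mm ahead of the TCP. The first strap push therefore stopped short, and I finished it by pressing down slowly until the force rose.
- **Camera views:** the two views disagreed by about 3 mm on the clamp's position, so I used a value between them. It made no difference to the result.

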